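# Change the shell carrier in the spring-catch fixture

### The arm

A 6-joint arm with a two-finger parallel gripper is mounted at the origin on a cart in front of the work surface, level with it; the furniture and walls round the work are solid. World frame = base frame: x ahead of the robot, y to its left, z up, the work surface at z = 0. Lengths are in m, angles in degrees, forces in N, time in s.
With the tool pointing down it reaches from about 0.35 to 0.875 m from the base axis. Payload 4.2 kg.
Tool frame: the origin (TCP) lies midway between the tips of the shut fingers; the grasp point (between the pads) lies 19 mm behind it (r.pinch_z is the distance from the TCP to the grasp point, in m); z points along the fingers, y is the line along which they close (so a half turn about z gives the same grasp; the last joint's range is limited). The gripper opens to 87 mm and grips with 3 to 60 N. Pads are 19 mm wide; open, the fingers measure 117 mm over their backs; the gripper's body (75 mm by 190 mm) begins 51 mm behind the grasp point.
Start: joints at [-57.605, 22.042, 0.453, 0, -68.411, -14.817], TCP at [0.189, -0.596, 0.223] pointing down, gripper open.
Joint ranges: [-179.83, 179.83], [-69.29, 118.12], [-61.27, 80.66], [-181.25, 117.63], [-171.15, -9.14], [-177.46, 177.46]. Speed limits (degrees/s): [159.86, 159.86, 180, 180, 180, 180].

### API

Orientations are given as a 3x3 rotation matrix whose columns are the frame's x, y, z axes.
In Python, from station import r, imaging, models gives the robot as it stands. The module is installed in compiled form; this text tells all that it offers.
- The arm moves only by the tool apply_moves, never from a script. Its argument "moves" is a list of rows, each a list of 2 entries, a list of its own where there are three numbers: the shift along the tool's x, y, z in m, then the turn about the tool's z in degrees. A call has 1 to 5 rows; each row shifts and turns the commanded pose from where the row before left it, along the tool's axes as they then stand; what a row does not reach is not made up. A row lasts 1/12 s, in which the tool goes at most 41.7 mm and 7.16 degrees, less where a joint would pass 70% of its speed; a pose out of reach is approached as far as the arm can. A call is refused whole if a number of a shift passes 0.0417 or a number of a turn 7.16, either way. A call with a gripper value outside its range is refused whole. "hand" is the finger opening in m, from 0 to 0.087, set as the call begins (left out, the last holds). The fingers move at their own pace and stop on an object; the grip force is fixed at half the most. Time passes only in rows, so rows that do not move let the fingers close. It gives the time, the measured TCP pose, the force, the opening and the grip force at its end, in the units of the state.
- r.sense(): the state, without advancing time (a new reading comes with each control period).
- imaging.capture(name): name is "scene" or "top" or "wrist"; returns a dict with "frame" (400x640x3 uint8, blue, green, red), "intrinsics" (3x3 intrinsics, pixels), "dist" ([k1, k2, p1, p2, k3] as OpenCV has them; the pictures are not rectified), "eye" and "orientation" of the camera in the world. Camera axes: x right, y down, z forward; pixel columns grow to the right and rows downward; lengths in m; the calibration is good to about 2 mm. A picture is of the moment at which its call begins. There is no depth.
- r.finish_job(): hands the job in; it is judged then, once.
Trained networks look in a picture, given as the dict that the camera call returned (one of the last four; its "shot" number tells which), for a name from the list of things; names that differ only in an ending like _2 or _b are one class to them, and where a whole thing is asked for, a point or a joint stands for the part that bears it (a point fixed in the world has none). Each returns a list of dicts, best first, with "confidence" (0 to 1); they miss things now and then, are a little off and sometimes report something else, mostly with a low value. They report only what shows in the picture. A call takes as long as a camera call.
- models.cut_out(picture, target): "region" (400x640 bool, what is visible of it) and "extent" ([left, top, width, height] as shares, 0 to 1, of the picture: columns of its width, rows of its height, round what is visible of it).
- models.place_of(picture, target): "at" ([column, row] as shares, 0 to 1, of the picture: columns of its width, rows of its height: a listed point, or the origin of a listed thing).
The state is a dict: "time_s": time; "joints": joint angles; "joint_velocities": joint speeds; "effort": joint torques, N m; "tcp_pos": TCP position; "ee_rot": TCP orientation; "wrist_force": force on the tool from outside, world axes, zero at the start; "moment": the same for the moment, N m; "gripper_width": opening from 0.0 (shut) to 1.0 (fully open); "gripper_force": force on a finger pad.
Only numpy, scipy, OpenCV 4.12 (cv2) and the standard library are available. Lean on these libraries where they do the work, as an engineer would, in place of code of your own. Each camera call takes 0.05 s, during which the arm holds its last target. There are 200 camera calls.

### The job

Press the thumb pad of the fixture's spring catch so that the finished carrier (the one with the carved shell) is let go, slide it out along the rails and set it down upright on the bench, clear of the fixture. Then slide the other carrier, with the plain round blank, into the rails until the catch clicks shut behind its tooth, and leave it latched. Work gently: do not force the catch or ram a carrier against the stop, do not drop a carrier, and do not disturb the glue bottle, the polishing bar or the cork drum.

Things in the scene. Friction and masses are not known exactly. Their poses are not given: they have to be found in the camera images.
- fixture: quick-change fixture screwed down: dark steel base plate 206 x 94 x 8 mm, origin on its underside below a latched carrier, x = the way in, base from x = -87 to +119 mm. Two aluminium rails, x = -28 to 32 mm, make a slot 62.5 mm wide, z = 8 to 18 mm, under lips (top z = 23 mm, 50 mm free between them); flared cheeks widen the mouth to 72 mm at x = -49 mm
- apron (a point): point on the base plate's top (z = 8 mm), fixture x = -76 mm, y = 0, on the open apron before the rails, axes as the fixture's: a carrier with its origin here has its foot clear of the rail lips, so it can be lifted off or set down here; from here it slides along +x into the rails. A work lamp hangs low to the left of the fixture's far end: come in from the robot's side
- pad_top (a point): centre of the top of the catch's black thumb pad (28 x 26 mm), at rest at fixture x = 106, z = 33.5 mm. Pressed straight down, it lifts the hook: 5.5 mm down frees the tooth, the travel ends hard 7 mm down; takes 3 to 9 N. Hold it down about 0.5 s: a brass ejector pin (4.5 N, 2.5 N when out) then pushes the freed carrier 12 to 16 mm out
- hook (a point): lower edge of the hook's holding face on the catch rocker (pivot pin at fixture x = 76, z = 15 mm), at rest at fixture x = 44, z = 17 mm; it holds a carrier's tooth from behind, and drops behind the tooth with a click when a carrier is pushed home. The sliding faces of the fixture and of the carriers' feet are waxed and slip easily
- stop_block: fixed steel stop under the catch, origin at the middle of its face (13 x 12 mm), at fixture x = 62.5, z = 12 mm; the brass pin comes out of it. The tip of a latched carrier's tongue is 2.5 mm short of it, so a carrier pushed on past the click meets it hard. It sets the depth for the tool: never push on it with more than 20 N
- catch (a joint): angle of the catch rocker (rad): 0 = hook down (closed); grows as the pad is pressed or a carrier's tooth lifts the hook; from 0.18 on the hook is clear of the tooth; end of travel 0.24
- carrier_done: finished carrier, latched at the start (origin over the fixture's, z = 8 mm, same yaw): hardwood block 56 x 44 x 34 mm (x, y, z) on an aluminium foot 60 x 60 x 8 mm, carved pearl shell waxed on top; origin at the centre of the foot's underside. A steel tongue 20 mm wide, 8 mm thick reaches to x = 60 mm, with a 6 mm high tooth (holding face x = 44, ramp x = 47 to 58 mm). 0.17 kg
- done_grip (a point): middle of carrier_done's block 30 mm above the foot's underside; the block's sides (44 mm apart along y) span 8 to 42 mm above the underside, the shell on top ends at 57 mm. There is free bench for it right of the fixture's far half, round world x = 0.62, y = -0.20. Latched, only the block's part more than 15 mm above the underside stands free of the rail lips
- carrier_next: carrier of the same make and frame as carrier_done, with a plain round pearl-white blank (41 mm wide, top at z = 50 mm) instead of the shell; stands upright on the bench, 0.12 to 0.24 kg. Its tongue is slotted and clamped by two screws, which sets where the blank lies under the tool: tip and tooth are 7 mm less to 17 mm farther out than on carrier_done; this is not reported
- next_grip (a point): middle of carrier_next's block, 30 mm above the foot's underside. With the tongue's unknown setting this carrier latches with its origin at fixture x = -17 to +7 mm. Pushing the tooth past the hook takes about 6 to 11 N over the last 15 mm, then the hook snaps down and the stop follows 2.5 mm farther; let go, the ejector presses the carrier back onto the hook
- glue_bottle: bystander: small glue bottle, 33 mm across, 88 mm tall, upright, origin under its centre
- polish_bar: bystander: polishing compound bar 26 x 62 x 24 mm lying on the bench, origin under its centre
- cork_drum: bystander: small drum 33 x 53 x 32 mm lying on the bench, origin under its centre

How it is judged (in metres and radians):
On the way, in this order (a step that is already met when the one before it is completed fails the run):
1. the thumb pad is pressed with the gripper and the finished carrier is let go (value of joint catch above 0.15 rad and contact force between the fingers and fixture above 1 N and x of carrier_done in the frame of fixture below -0.003 m), for 0.1 s.
2. the finished carrier stands upright on the bench, clear of the fixture, and is let go (height (world z) of carrier_done below 0.005 m and angle between carrier_done's own z axis and vertical below 0.1 rad and contact force between carrier_done and fixture below 0.05 N and horizontal distance between carrier_done and fixture above 0.12 m and contact force between the fingers and carrier_done below 0.05 N), for 0.2 s.
At the end, for the whole second after the job is handed in: Blank carrier flat on the base in the rails, -20 to +10 mm along and within 4 mm across from the fixture's origin, catch closed (< 0.03 rad) and holding its tooth (over 3 N); finished carrier upright on the bench, off the fixture, origin over 120 mm from the fixture's; both at rest (value of joint catch below 0.03 rad and contact force between carrier_next and catch above 3 N and x of carrier_next in the frame of fixture between -0.02 and 0.01 m and y of carrier_next in the frame of fixture between -0.004 and 0.004 m and z of carrier_next in the frame of fixture between 0.005 and 0.012 m and angle between the x axis of carrier_next and the x axis of fixture, either way round below 0.1 rad and linear speed of each of carrier_next, carrier_done below 0.02 m/s and height (world z) of carrier_done below 0.005 m and angle between carrier_done's own z axis and vertical below 0.1 rad and horizontal distance between carrier_done and fixture above 0.12 m); the robot touches nothing.
It fails at once if the robot presses on the fixture or its catch with more than 25 N (contact force between any of the fingers, the arm and fixture above 25 N).
It fails at once if the new carrier is rammed against the stop with more than 20 N (contact force between carrier_next and stop_block above 20 N).
It fails at once if a carrier is jammed or torn in the rails with more than 60 N in all ((contact force between carrier_next and fixture above 60 N and x of carrier_next in the frame of fixture above -0.06 m) or (contact force between carrier_done and fixture above 60 N and x of carrier_done in the frame of fixture above -0.06 m)).
It fails at once if a carrier is dropped: let go in the air ((height (world z) of carrier_done above 0.025 m and contact force between carrier_done and anything else below 0.02 N) or (height (world z) of carrier_next above 0.025 m and contact force between carrier_next and anything else below 0.02 N)).
It fails at once if a bystander is disturbed (moved more than 20 mm) (distance of any of glue_bottle, polish_bar, cork_drum from where it was at the start of the episode above 0.02 m).
It also fails if it takes over 72 s, if anything falls off the work surface, if the arm or the gripper's body presses on something with over 40 N, if the wrist force passes 120 N, or if a joint passes its speed limit or range.

## Working session

There is one attempt and no reset: what is moved stays moved. The work goes in short steps, Python scripts to look and compute and a tool call to move; the robot and the scene stay as the last step left them, time stands still between calls to the robot, and variables do not carry over. Pictures are saved under pics/ and viewed, at most 13 in all, crops included, and the job is handed in when it is done.

Besides the shell and the picture viewer there is one more tool, called after "Call:" as a command line: name --argument value ..., lists and objects as JSON in quotes. apply_moves: Moves the arm, as the interface text tells. Its arguments: {"type":"object","properties":{"moves":{"type":"array"},"hand":{"type":"number"}},"required":["moves"]}

```bash
mkdir -p pics; cat > h.py <<'E'
import numpy as np, cv2
from station import r, imaging, models
def ray(p,at):
    K=np.array(p["intrinsics"],float);d=np.array(p["dist"],float)
    uv=np.array(at,float)*[640,400]
    n=cv2.undistortPoints(uv.reshape(1,1,2),K,d)[0,0]
    R=np.array(p["orientation"],float).reshape(3,3)
    return np.array(p["eye"],float),R@np.array([n[0],n[1],1.])
def onz(p,at,z):
    e,v=ray(p,at);return e+v*(z-e[2])/v[2]
def proj(p,X):
    R=np.array(p["orientation"],float).reshape(3,3);e=np.array(p["eye"],float)
    rv=cv2.Rodrigues(R.T)[0]
    return cv2.projectPoints(np.array(X,float).reshape(-1,1,3),rv,-R.T@e,np.array(p["intrinsics"],float),np.array(p["dist"],float))[0][:,0]
E
python3 - <<'E'
from h import *
s=r.sense();print(s["tcp_pos"],s["ee_rot"],s["wrist_force"],r.pinch_z)
Z=dict(fixture=0,apron=.008,pad_top=.0335,hook=.017,stop_block=.012,carrier_done=.008,done_grip=.038,carrier_next=0,next_grip=.03,glue_bottle=0,polish_bar=0,cork_drum=0)
for c in("scene","top"):
    p=imaging.capture(c);cv2.imwrite(f"pics/{c}0.png",p["frame"]);print(c,np.round(p["eye"],3))
    for k,z in Z.items():
        for o in models.place_of(p,k)[:2]:
            print(k,round(o["confidence"],2),np.round(np.array(o["at"])*[640,400],1),np.round(onz(p,o["at"],z),4))
E
```

```text
[ 0.18856269 -0.5952463   0.22146601] [[-9.53368623e-01 -3.01807393e-01 -7.52818741e-04]
 [-3.01808314e-01  9.53366463e-01  2.03211245e-03]
 [ 1.04405579e-04  2.16455920e-03 -9.99997652e-01]] [ 0.6465079  -0.35423551 -0.51472978] 0.0187
scene [-0.141 -0.545  0.441]
fixture 0.93 [249.9 224.6] [0.5655 0.0193 0.    ]
apron 0.78 [219.1 240.1] [0.4696 0.0177 0.008 ]
pad_top 0.63 [277.5 192.9] [0.6682 0.0213 0.0335]
hook 0.47 [264.9 212.1] [0.6015 0.0073 0.017 ]
carrier_done 0.97 [249.4 222.9] [0.5583 0.0147 0.008 ]
done_grip 0.71 [247.2 206.8] [0.5664 0.025  0.038 ]
carrier_next 0.93 [353.  279.7] [ 0.4905 -0.2522  0.    ]
next_grip 0.89 [348.2 266.5] [ 0.4787 -0.2478  0.03  ]
glue_bottle 0.92 [378.6 216.2] [ 0.7426 -0.1875  0.    ]
polish_bar 0.63 [307.2 196.1] [ 0.7557 -0.0012  0.    ]
cork_drum 0.62 [416.4 232.7] [ 0.7113 -0.2832  0.    ]
top [ 0.448 -0.121  0.883]
fixture 0.56 [260.3 215.2] [0.5616 0.0169 0.    ]
apron 0.97 [257.5 249.7] [0.4851 0.0201 0.008 ]
hook 0.76 [256.9 196.7] [0.6003 0.0227 0.017 ]
carrier_done 0.63 [256.9 215.2] [0.5606 0.0231 0.008 ]
done_grip 0.77 [256.7 211.2] [0.5653 0.0188 0.038 ]
carrier_next 0.56 [381.1 249.8] [ 0.4849 -0.2496  0.    ]
next_grip 0.78 [383.2 250.6] [ 0.4819 -0.2497  0.03  ]
glue_bottle 0.52 [353.  139.9] [ 0.7354 -0.1913  0.    ]
polish_bar 0.6 [272.  133.3] [ 0.7513 -0.0051  0.    ]
cork_drum 0.87 [389.7 147.2] [ 0.7182 -0.2752  0.    ]
```

```bash
python3 - <<'E'
import cv2
a=cv2.imread("pics/top0.png")[90:310,180:460];b=cv2.imread("pics/scene0.png")[120:340,150:450]
cv2.imwrite("pics/t1.png",cv2.resize(a,None,fx=2.7,fy=2.7,interpolation=cv2.INTER_CUBIC));cv2.imwrite("pics/s1.png",cv2.resize(b,None,fx=2.6,fy=2.6,interpolation=cv2.INTER_CUBIC))
E
```

```text
(no output)
```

View pics/t1.png

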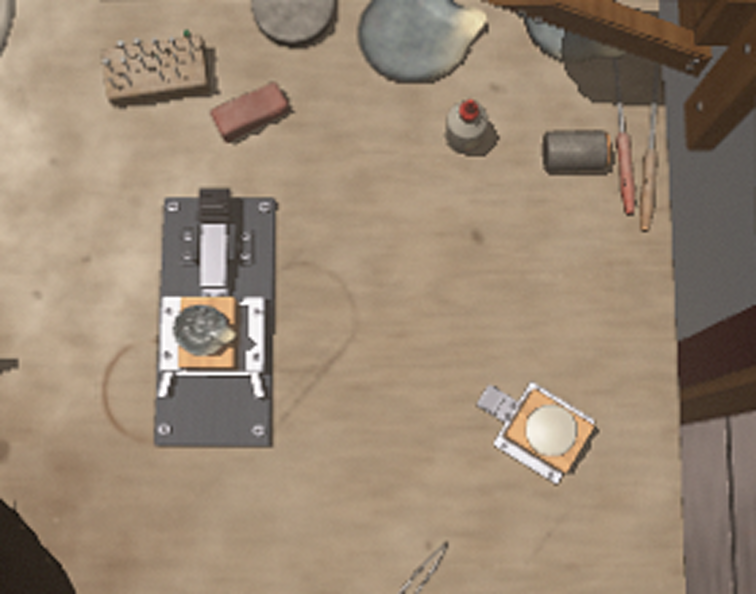

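View pics/s1.png

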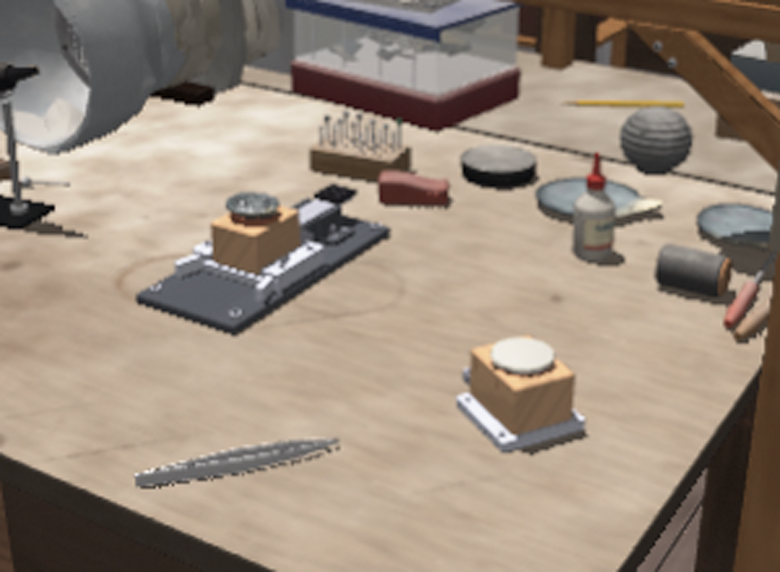

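The top crop shows the fixture almost parallel to world x, with its base screws at crop (172,207), (265,207), (164,430) and (258,430). The blank carrier is at (550,430), its tongue pointing up-left. The scene crop shows the lamp shade at far left and all bystanders well away from the fixture's right side.

```bash
python3 - <<'E'
from h import *
p=imaging.capture("top")
f=lambda c,z:onz(p,(np.array(c)/2.7+[180,90])/[640,400],z)[:2]
S=[f(c,.008) for c in [(172,207),(265,207),(164,430),(258,430)]]
C=[f(c,.008) for c in [(165,198),(277,200),(155,445),(272,445)]]
for Q in(S,C):
    print(np.round(Q,4)); d=(Q[0]-Q[2]+Q[1]-Q[3]);print("yaw",np.degrees(np.arctan2(d[1],d[0])),"len",np.linalg.norm(d)/2,"ctr",np.mean(Q,0))
F=[f(c,.008) for c in [(535,385),(597,425),(560,482),(497,440)]]
print(np.round(F,4),np.mean(F,0))
for n in("carrier_next","fixture","carrier_done"):
    o=models.cut_out(p,n)[0];g=o["region"].astype(np.uint8)
    pts=np.argwhere(g)[:,::-1]
    W=np.array([onz(p,(q+.0)/[640,400],.008)[:2] for q in pts],np.float32)
    print(n,o["confidence"],cv2.minAreaRect(W))
cv2.imwrite("pics/topfull.png",p["frame"])
a=p["frame"][215:285,340:420];b=p["frame"][155:265,225:295]
q=imaging.capture("wrist");
cv2.imwrite("pics/z.png",np.hstack([cv2.resize(a,(400,350),interpolation=2),cv2.resize(b,(223,350),interpolation=2)]))
E
```

```text
[[ 0.6704  0.0558]
 [ 0.6702 -0.0217]
 [ 0.486   0.0566]
 [ 0.4861 -0.0192]]
yaw -0.5124647560971505 len 0.1843156618428292 ctr [0.57819356 0.01786947]
[[ 0.6782  0.062 ]
 [ 0.6762 -0.0316]
 [ 0.4739  0.0636]
 [ 0.4741 -0.0307]]
yaw -0.3597601983065127 len 0.2031700624737755 ctr [0.5756236  0.01581147]
[[ 0.522  -0.2427]
 [ 0.4895 -0.2923]
 [ 0.4442 -0.2612]
 [ 0.4779 -0.2112]] [ 0.48339747 -0.25184919]
carrier_next 0.68 ((0.4914776682853699, -0.23690849542617798), (0.09069062024354935, 0.05879618227481842), 57.09621810913086)
fixture 0.86 ((0.5786415934562683, 0.017836840823292732), (0.0965842679142952, 0.21432727575302124), 89.70814514160156)
carrier_done 0.66 ((0.5675772428512573, 0.023141488432884216), (0.07132431864738464, 0.05309956893324852), 1.1657367944717407)
```

View pics/topfull.png

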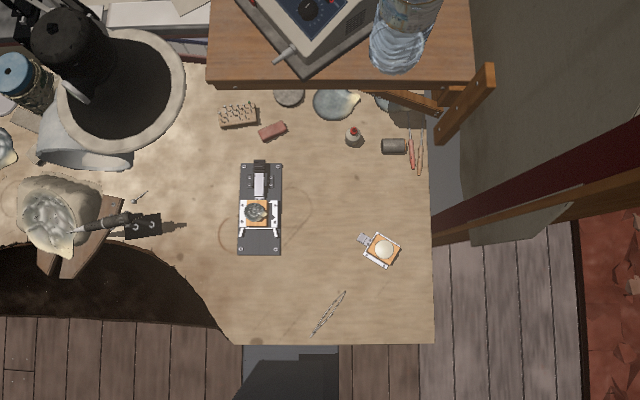

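The full top view puts the lamp shade at px (60–185, 30–170), the shelf front at row ~85, and free bench right of the fixture. Next I work out how high and how close the lamp and shelf are.

```bash
python3 - <<'E'
from h import *
T=imaging.capture("top");S=imaging.capture("scene")
def tri(a,b):
    e,v=ray(T,np.array(a)/[640,400]);f,w=ray(S,np.array(b)/[640,400])
    A=np.stack([v,-w],1);t=np.linalg.lstsq(A,f-e,rcond=None)[0]
    return np.round((e+v*t[0]+f+w*t[1])/2,3),np.round(np.linalg.norm(e+v*t[0]-f-w*t[1]),3)
print("lamp rim",tri((185,75),(244,140)),tri((130,165),(178,178)))
for z in(0,.1,.2,.3): print(z,"lamp",onz(T,np.array((185,75))/[640,400],z),onz(T,np.array((130,168))/[640,400],z),"shelf",onz(T,np.array((300,90))/[640,400],z))
# lamp right silhouette and shelf plane in scene
for y in(.1,.15,.2):
    e,v=ray(S,np.array((244,140))/[640,400]);print(y,e+v*(y-e[1])/v[1])
cv2.imwrite("pics/scenefull.png",S["frame"])
E
```

```text
lamp rim (array([0.835, 0.2  , 0.086]), np.float64(0.064)) (array([0.674, 0.323, 0.005]), np.float64(0.007))
0 lamp [0.89951769 0.20795081 0.        ] [0.67078291 0.32208653 0.        ] shelf [ 0.85811284 -0.06843536  0.        ]
0.1 lamp [0.84832861 0.17074029 0.1       ] [0.64549845 0.27194994 0.1       ] shelf [ 0.81161293 -0.07434467  0.1       ]
0.2 lamp [0.79713953 0.13352976 0.2       ] [0.62021398 0.22181334 0.2       ] shelf [ 0.76511302 -0.08025398  0.2       ]
0.3 lamp [0.74595046 0.09631923 0.3       ] [0.59492952 0.17167674 0.3       ] shelf [ 0.71861312 -0.08616329  0.3       ]
0.1 [0.65904496 0.1        0.14234772]
0.15 [0.72106218 0.15       0.11921409]
0.2 [0.78307941 0.2        0.09608047]
```

View pics/scenefull.png

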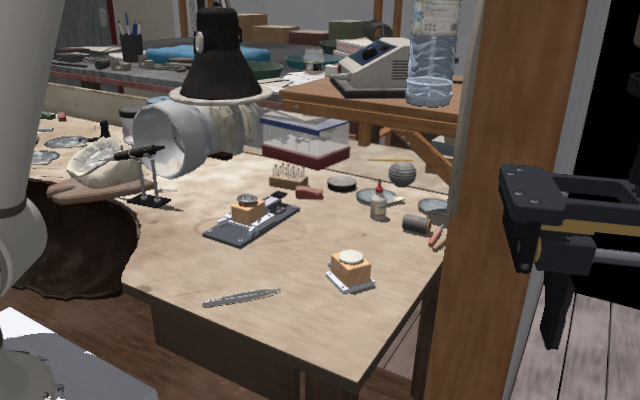

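```bash
python3 - <<'E'
from h import *
T=imaging.capture("top");S=imaging.capture("scene")
def tri(a,b):
    e,v=ray(T,np.array(a)/[640,400]);f,w=ray(S,np.array(b)/[640,400])
    t=np.linalg.lstsq(np.stack([v,-w],1),f-e,rcond=None)[0]
    return np.round((e+v*t[0]+f+w*t[1])/2,3),np.round(np.linalg.norm(e+v*t[0]-f-w*t[1]),3)
print("lamp rim R",tri((186,85),(272,92)));print("lamp rim near",tri((125,145),(222,105)))
print("shelf corner",tri((207,83),(283,92)))
# vertical bearing of post
for c in((442,250),(442,380),(525,250),(478,100)):
    e,v=ray(S,np.array(c)/[640,400]);print("post az",np.degrees(np.arctan2(v[1],v[0])),[np.round((e+v/v[0]*(x-e[0])),3).tolist() for x in(.3,.5,.7)])
for z in(0,.3,.5):print(z,onz(T,np.array((433,243))/[640,400],z),onz(T,np.array((433,215))/[640,400],z),onz(T,np.array((580,190))/[640,400],z))
print(proj(T,[[.19,-.6,.22],[.3,-.5,.0],[.3,-.45,.4]]))
E
```

```text
lamp rim R (array([0.769, 0.113, 0.227]), np.float64(0.018))
lamp rim near (array([0.676, 0.207, 0.207]), np.float64(0.056))
shelf corner (array([0.769, 0.078, 0.23 ]), np.float64(0.01))
post az 13.60769571749655 [[0.3, -0.438, 0.201], [0.5, -0.39, 0.092], [0.7, -0.341, -0.017]]
post az 11.097577131399671 [[0.3, -0.458, 0.038], [0.5, -0.419, -0.145], [0.7, -0.38, -0.328]]
post az 3.8653417696921912 [[0.3, -0.515, 0.223], [0.5, -0.501, 0.124], [0.7, -0.488, 0.025]]
post az 11.831806844724996 [[0.3, -0.452, 0.355], [0.5, -0.41, 0.316], [0.7, -0.369, 0.277]]
0 [ 0.49916788 -0.36521845  0.        ] [ 0.56154097 -0.36791133  0.        ] [ 0.61893424 -0.72212004  0.        ]
0.3 [ 0.4816216  -0.28211277  0.3       ] [ 0.5228031  -0.28389072  0.3       ] [ 0.56069671 -0.51775517  0.3       ]
0.5 [ 0.46992408 -0.22670898  0.5       ] [ 0.49697786 -0.22787699  0.5       ] [ 0.52187168 -0.38151192  0.5       ]
[[610.78663694 418.42125745]
 [497.13975582 334.17034887]
 [595.0345842  386.28303456]]
```

Shelf corner is about (0.77, 0.08, 0.23), the lamp rim passes about (0.77, 0.11) and (0.68, 0.20) at z ~0.21, and a post stands near (0.5, -0.4). I'll swing in on the robot's side and keep the present yaw.

Call:
apply_moves --hand 0 --moves '[[[-0.025,0.0323,0.004],0],[[-0.025,0.0323,0.004],0],[[-0.025,0.0323,0.004],0],[[-0.025,0.0323,0.004],0],[[-0.025,0.0323,0.004],0]]'

```text
time_s: 2.17
tcp_pos: [0.2593, -0.4025, 0.2024]
ee_rot: [[-0.954, -0.301, 0.0], [-0.301, 0.954, -0.0], [-0.0, -0.0, -1.0]]
wrist_force: [1.2, 0.2, 0.7]
gripper_width: 0.705
gripper_force: 0.0
```

Call:
apply_moves --moves '[[[-0.025,0.0323,0.004],0],[[-0.025,0.0323,0.004],0],[[-0.025,0.0323,0.004],0],[[-0.025,0.0323,0.004],0],[[-0.025,0.0323,0.004],0]]'

```text
time_s: 2.58
tcp_pos: [0.3299, -0.2107, 0.1828]
ee_rot: [[-0.953, -0.302, 0.001], [-0.302, 0.953, -0.0], [-0.001, -0.001, -1.0]]
wrist_force: [1.4, -0.3, 0.5]
gripper_width: 0.326
gripper_force: 0.0
```

Call:
apply_moves --moves '[[[-0.025,0.0323,0.004],0],[[-0.025,0.0323,0.004],0],[[-0.025,0.0323,0.004],0],[[-0.025,0.0323,0.004],0],[[-0.025,0.0323,0.004],0]]'

```text
time_s: 3.0
tcp_pos: [0.4003, -0.0185, 0.163]
ee_rot: [[-0.953, -0.303, 0.002], [-0.303, 0.953, 0.0], [-0.002, -0.0, -1.0]]
wrist_force: [1.1, -0.3, 0.2]
gripper_width: 0.022
gripper_force: 0.0
```

Call:
apply_moves --moves '[[[-0.0355,-0.007,0],0],[[-0.0355,-0.007,0],0],[[-0.0355,-0.007,0],0],[[-0.0355,-0.007,0],0],[[-0.0355,-0.007,0],0]]'

```text
time_s: 3.42
tcp_pos: [0.5815, 0.0001, 0.1625]
ee_rot: [[-0.953, -0.303, 0.0], [-0.303, 0.953, -0.0], [-0.0, -0.0, -1.0]]
wrist_force: [2.0, -0.4, 0.3]
gripper_width: 0.004
gripper_force: 0.0
```

```bash
python3 - <<'E'
from h import *
p=imaging.capture("wrist");cv2.imwrite("pics/w1.png",p["frame"]);print(np.round(p["eye"],3),np.round(p["orientation"],2),r.sense()["tcp_pos"])
Z=dict(fixture=0,apron=.008,pad_top=.0335,hook=.017,stop_block=.012,carrier_done=.008,done_grip=.038)
for k,z in Z.items():
    for o in models.place_of(p,k)[:2]:
        print(k,round(o["confidence"],2),np.round(np.array(o["at"])*[640,400],1),np.round(onz(p,o["at"],z),4))
E
```

```text
[ 0.518 -0.02   0.325] [[-0.3   0.92  0.23]
 [ 0.95  0.29  0.07]
 [ 0.    0.24 -0.97]] [0.58837446 0.00074494 0.16175901]
apron 0.87 [373.7  87.8] [0.4863 0.0206 0.008 ]
pad_top 0.63 [310.4 289. ] [0.6693 0.0219 0.0335]
hook 0.85 [327.3 218.5] [0.6063 0.0179 0.017 ]
carrier_done 0.85 [345.8 168.9] [0.5595 0.0204 0.008 ]
done_grip 0.93 [347.8 179. ] [0.563  0.0208 0.038 ]
```

View pics/w1.png

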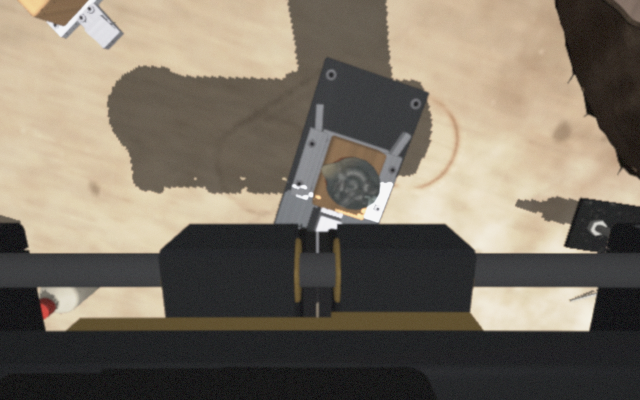

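The wrist view shows the apron with screws at (332,74) and (417,104), near base corners at (327,57) and (428,93), and the shell at (350,185). The fingers hide the pad.

```bash
python3 - <<'E'
from h import *
p=imaging.capture("wrist")
for c in[(332,74),(417,104),(327,57),(428,93)]:print(c,onz(p,np.array(c)/[640,400],.008))
# block top edges (z=.05): corners approx
for c in[(332,137),(385,153)]:print(c,onz(p,np.array(c)/[640,400],.05))
g=cv2.cvtColor(p["frame"],cv2.COLOR_BGR2HSV);m=((g[...,0]>5)&(g[...,0]<22)&(g[...,1]>120)).astype(np.uint8)
m[:,:310]=0;m[:,400:]=0;m[:120]=0;m[225:]=0
print(m.sum(),cv2.minAreaRect(np.argwhere(m)[:,::-1].astype(np.float32)))
W=np.array([onz(p,q/[640,400],.05)[:2] for q in np.argwhere(m)[:,::-1]],np.float32);print(cv2.minAreaRect(W))
print(r.sense()["tcp_pos"])
E
```

```text
(332, 74) [ 0.48370391 -0.01736637  0.008     ]
(417, 104) [0.48484261 0.06009443 0.008     ]
(327, 57) [ 0.47220726 -0.02554472  0.008     ]
(428, 93) [0.47354897 0.06570856 0.008     ]
(332, 137) [ 0.53125391 -0.00356249  0.05      ]
(385, 153) [0.53047979 0.03931807 0.05      ]
0 ((0.0, 0.0), (0.0, 0.0), 0.0)Traceback (most recent call last):
  File "<stdin>", line 9, in <module>
cv2.error: OpenCV(4.12.0) /io/opencv/modules/imgproc/src/convhull.cpp:143: error: (-215:Assertion failed) total >= 0 && (depth == CV_32F || depth == CV_32S) in function 'convexHull'
```

Call:
apply_moves --moves '[[[-0.026,-0.0023,0.02],0],[[-0.027,-0.0024,0.03],0],[[-0.0264,-0.0024,0.03],0],[[0,0,0.022],0],[[0,0,0.004],0]]'

```text
time_s: 4.28
tcp_pos: [0.6547, 0.0165, 0.0516]
ee_rot: [[-0.954, -0.301, -0.009], [-0.301, 0.954, -0.001], [0.009, 0.002, -1.0]]
wrist_force: [-1.1, -1.0, -0.4]
gripper_width: 0.006
gripper_force: 0.0
```

Call:
apply_moves --moves '[[[0,0,0],0]]'

```text
time_s: 4.37
tcp_pos: [0.6557, 0.0164, 0.055]
ee_rot: [[-0.953, -0.302, -0.004], [-0.302, 0.953, -0.001], [0.004, 0.0, -1.0]]
wrist_force: [0.1, 0.2, -0.7]
gripper_width: 0.009
gripper_force: 0.0
```

Call:
apply_moves --moves '[[[-0.005,-0.001,0],0],[[-0.005,-0.001,0.006],0],[[0,0,0.006],0],[[0,0,0.004],0],[[0,0,0],0]]'

```text
time_s: 4.78
tcp_pos: [0.6669, 0.0178, 0.04]
ee_rot: [[-0.953, -0.302, -0.001], [-0.302, 0.953, 0.0], [0.001, 0.0, -1.0]]
wrist_force: [0.6, -0.5, 0.0]
gripper_width: 0.006
gripper_force: 0.0
```

```bash
python3 - <<'E'
from h import *
s=r.sense();print(s["tcp_pos"],s["wrist_force"],s["gripper_width"])
p=imaging.capture("top");cv2.imwrite("pics/t2.png",cv2.resize(p["frame"][140:240,210:310],(600,600),interpolation=2))
for k,z in(("pad_top",.0335),("carrier_done",.008)):
    for o in models.place_of(p,k)[:1]: print(k,o["confidence"],onz(p,o["at"],z))
E
```

```text
[0.66693268 0.01778893 0.03999976] [ 0.5871798  -0.47732489  0.00648403] 0.0057772267234724875
pad_top 0.46 [0.6747984  0.01789392 0.0335    ]
```

Positioned over the pad. Pressing down in small steps and watching the force.

Call:
apply_moves --moves '[[[0,0,0.004],0],[[0,0,0.003],0],[[0,0,0.002],0],[[0,0,0.001],0]]'

```text
time_s: 5.27
tcp_pos: [0.6692, 0.018, 0.032]
ee_rot: [[-0.953, -0.303, 0.003], [-0.303, 0.953, -0.0], [-0.003, -0.001, -1.0]]
wrist_force: [0.3, 0.1, 7.0]
gripper_width: 0.004
gripper_force: 3.4
```

Call:
apply_moves --moves '[[[0,0,0.001],0],[[0,0,0.001],0]]'

```text
time_s: 5.43
tcp_pos: [0.67, 0.018, 0.0309]
ee_rot: [[-0.953, -0.303, 0.005], [-0.303, 0.953, -0.0], [-0.005, -0.002, -1.0]]
wrist_force: [2.3, 0.4, 7.5]
gripper_width: 0.006
gripper_force: 4.0
```

Call:
apply_moves --moves '[[[0.001,0,0.001],0],[[0.001,0,0.001],0],[[0,0,0.001],0]]'

```text
time_s: 5.68
tcp_pos: [0.6708, 0.018, 0.0294]
ee_rot: [[-0.953, -0.304, 0.012], [-0.304, 0.953, 0.001], [-0.012, -0.003, -1.0]]
wrist_force: [3.7, -0.4, 10.2]
gripper_width: 0.01
gripper_force: 4.9
```

Call:
apply_moves --moves '[[[0,0,0.001],0],[[0,0,0],0]]'

```text
time_s: 5.85
tcp_pos: [0.6713, 0.018, 0.0287]
ee_rot: [[-0.953, -0.304, 0.013], [-0.304, 0.953, 0.001], [-0.012, -0.003, -1.0]]
wrist_force: [3.4, -0.8, 9.5]
gripper_width: 0.004
gripper_force: 5.1
```

Call:
apply_moves --moves '[[[0,0,0.001],0],[[0,0,0.0005],0],[[0,0,0],0]]'

```text
time_s: 6.1
tcp_pos: [0.6715, 0.018, 0.0281]
ee_rot: [[-0.952, -0.304, 0.013], [-0.304, 0.953, 0.001], [-0.013, -0.003, -1.0]]
wrist_force: [1.8, -0.2, 12.8]
gripper_width: 0.004
gripper_force: 6.4
```

```bash
python3 - <<'E'
from h import *
s=r.sense();print(s["tcp_pos"],s["wrist_force"])
for c in("wrist","top","scene"):
    p=imaging.capture(c)
    for k,z in(("apron",.008),("carrier_done",.008),("done_grip",.038)):
        for o in models.place_of(p,k)[:1]: print(c,k,round(o["confidence"],2),onz(p,o["at"],z))
E
```

```text
[0.6715251  0.01799017 0.02813538] [ 1.7863452  -0.21865167 12.75705514]
top carrier_done 0.76 [0.5468821  0.01884901 0.008     ]
top done_grip 0.85 [0.54961542 0.01693862 0.038     ]
scene apron 0.69 [0.47744709 0.02621199 0.008     ]
scene carrier_done 0.91 [0.55257058 0.01784835 0.008     ]
scene done_grip 0.81 [0.55799063 0.02363642 0.038     ]
```

Released: the carrier has moved back about 14 mm. I'll hold briefly, then lift and back off.

Call:
apply_moves --moves '[[[0,0,0],0],[[0,0,0],0],[[0,0,0],0],[[0,0,-0.006],0],[[0,0,-0.01],0]]'

```text
time_s: 7.12
tcp_pos: [0.666, 0.0175, 0.0395]
ee_rot: [[-0.953, -0.302, 0.0], [-0.302, 0.953, 0.0], [-0.0, 0.0, -1.0]]
wrist_force: [-1.3, 0.4, 0.1]
gripper_width: 0.007
gripper_force: 0.0
```

Call:
apply_moves --hand 0.075 --moves '[[[0,0,-0.03],0],[[0,0,-0.035],6],[[0.03,0.009,0],6],[[0.04,0,0],6],[[0.04,0,0],0]]'

```text
time_s: 7.53
tcp_pos: [0.5532, 0.0162, 0.1039]
ee_rot: [[-1.0, 0.012, -0.0], [0.012, 1.0, 0.0], [0.0, 0.0, -1.0]]
wrist_force: [-0.8, 1.1, -0.2]
gripper_width: 0.3
gripper_force: 0.0
```

Call:
apply_moves --moves '[[[0,0,0],0]]'

```text
time_s: 7.62
tcp_pos: [0.5433, 0.0145, 0.1017]
ee_rot: [[-1.0, 0.009, -0.014], [0.009, 1.0, -0.001], [0.014, -0.002, -1.0]]
wrist_force: [-1.2, -0.8, -1.6]
gripper_width: 0.374
gripper_force: 0.0
```

```bash
python3 - <<'E'
from h import *
s=r.sense();print(s["tcp_pos"],s["ee_rot"],s["wrist_force"],s["gripper_width"])
for c in("top","wrist"):
    p=imaging.capture(c)
    for k,z in(("apron",.008),("carrier_done",.008),("done_grip",.038),("hook",.017)):
        for o in models.place_of(p,k)[:1]: print(c,k,round(o["confidence"],2),onz(p,o["at"],z))
cv2.imwrite("pics/w2.png",p["frame"])
E
```

```text
[0.54332176 0.01450097 0.10166233] [[-0.99985877  0.00920345 -0.01406153]
 [ 0.00922507  0.99995636 -0.00147312]
 [ 0.01404736 -0.00160263 -0.99990005]] [-1.1536616  -0.80749788 -1.59012606] 0.3744709276791681
top apron 0.84 [0.47866931 0.01813319 0.008     ]
top carrier_done 0.56 [0.54705785 0.02082567 0.008     ]
top done_grip 0.71 [ 0.48407886 -0.25080022  0.038     ]
wrist apron 0.58 [0.48412838 0.02067386 0.008     ]
wrist carrier_done 0.8 [0.55138654 0.01933625 0.008     ]
wrist done_grip 0.95 [0.55041985 0.02002678 0.038     ]
```

View pics/w2.png

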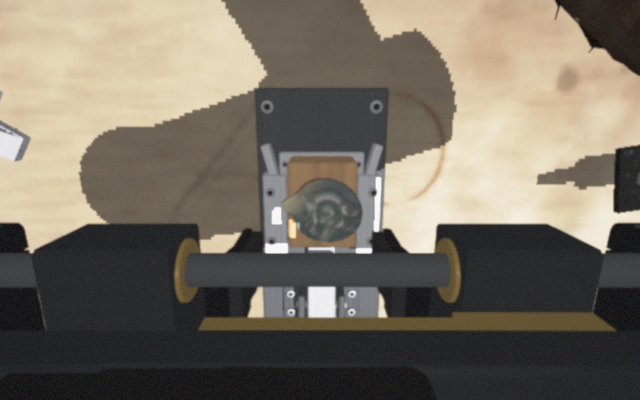

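Wrist view: the carrier block spans cols 288–358 (front edge row 157), base edges at 256 and 388. The fingers straddle it and the yaw matches.

```bash
python3 - <<'E'
from h import *
p=imaging.capture("wrist");s=r.sense();print(s["tcp_pos"],s["ee_rot"][0],s["gripper_width"],p["eye"])
for c,z in[((288,165),.05),((357,165),.05),((323,157),.05),((256,89),.008),((388,89),.008),((267,107),.008),((376,107),.008)]:print(c,onz(p,np.array(c)/[640,400],z))
t=s["tcp_pos"];print(proj(p,[[t[0],t[1],t[2]+.019],[t[0],t[1]+.03,t[2]+.019],[t[0],t[1]-.03,t[2]+.019]]))
for k,z in(("carrier_done",.008),("done_grip",.038)):
    for o in models.place_of(p,k)[:1]: print(k,round(o["confidence"],2),onz(p,o["at"],z))
E
```

```text
[0.55523154 0.01650925 0.10373702] [-9.99970991e-01  7.61166993e-03 -2.81726986e-04] 0.8307365676318405 [0.48937445 0.01692155 0.26650473]
(288, 165) [ 0.52170606 -0.00096998  0.05      ]
(357, 165) [0.52201735 0.04126219 0.05      ]
(323, 157) [0.51696131 0.02046754 0.05      ]
(256, 89) [ 0.47475406 -0.02519695  0.008     ]
(388, 89) [0.47542505 0.06641742 0.008     ]
(267, 107) [ 0.48688124 -0.01807248  0.008     ]
(376, 107) [0.48744239 0.05849814 0.008     ]
[[317.01073218 265.82141036]
 [385.76899891 265.36527659]
 [248.2875971  266.31699914]]
carrier_done 0.89 [0.54867944 0.01740672 0.008     ]
done_grip 0.81 [0.55054261 0.02031224 0.038     ]
```

Call:
apply_moves --moves '[[[0.008,0.0025,0.02],0],[[0,0,0.025],0],[[0,0,0.02],0],[[0,0,0.007],0],[[0,0,0],0]]'

```text
time_s: 8.68
tcp_pos: [0.5456, 0.0187, 0.0303]
ee_rot: [[-1.0, 0.008, -0.004], [0.008, 1.0, -0.001], [0.004, -0.001, -1.0]]
wrist_force: [-0.3, 0.4, 1.5]
gripper_width: 0.857
gripper_force: 0.0
```

```bash
python3 - <<'E'
from h import *
s=r.sense();print(s["tcp_pos"],s["ee_rot"][0],s["gripper_width"],s["wrist_force"])
p=imaging.capture("wrist");cv2.imwrite("pics/w3.png",p["frame"])
for k,z in(("carrier_done",.008),("done_grip",.038),("apron",.008)):
    for o in models.place_of(p,k)[:1]: print(k,round(o["confidence"],2),onz(p,o["at"],z))
E
```

```text
[0.54560484 0.01866372 0.03026785] [-0.99996308  0.0075315  -0.00413646] 0.8570620472859876 [-0.33301485  0.44617688  1.50584394]
carrier_done 0.89 [0.54854397 0.01978072 0.008     ]
done_grip 0.57 [0.54932291 0.01932381 0.038     ]
apron 0.89 [0.48499093 0.02037054 0.008     ]
```

View pics/w3.png

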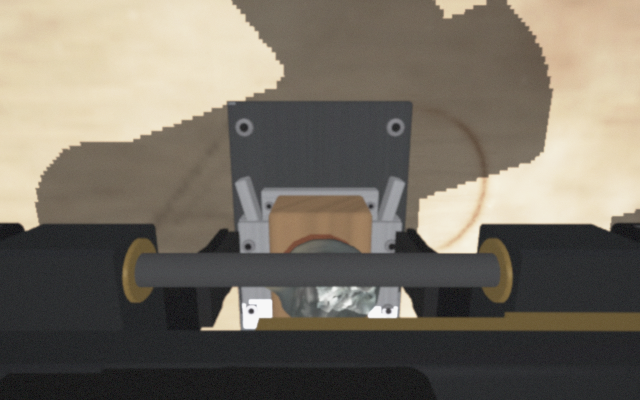

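The block (cols 270–371) sits centred between the fingers. Closing.

Call:
apply_moves --hand 0.03 --moves '[[[0,0,0],0],[[0,0,0],0],[[0,0,0],0],[[0,0,0],0],[[0,0,0],0]]'

```text
time_s: 9.3
tcp_pos: [0.5469, 0.0191, 0.0323]
ee_rot: [[-1.0, 0.007, 0.0], [0.007, 1.0, 0.0], [-0.0, 0.0, -1.0]]
wrist_force: [-1.0, -0.2, -0.6]
gripper_width: 0.57
gripper_force: 0.0
```

Call:
apply_moves --moves '[[[0,0,0],0],[[0,0,0],0],[[0,0,0],0]]'

```text
time_s: 9.55
tcp_pos: [0.5468, 0.0192, 0.0322]
ee_rot: [[-1.0, 0.007, 0.0], [0.007, 1.0, 0.0], [-0.0, 0.0, -1.0]]
wrist_force: [-1.4, 0.3, 2.1]
gripper_width: 0.504
gripper_force: 29.6
```

Call:
apply_moves --moves '[[[0.006,0,0],0],[[0.012,0,0],0],[[0.012,0,0],0],[[0.012,0,0],0],[[0.012,0,0],0]]'

```text
time_s: 9.97
tcp_pos: [0.4924, 0.0195, 0.0321]
ee_rot: [[-1.0, 0.007, 0.001], [0.007, 1.0, 0.0], [-0.001, 0.0, -1.0]]
wrist_force: [0.8, -0.4, 0.7]
gripper_width: 0.506
gripper_force: 29.7
```

Call:
apply_moves --moves '[[[0.012,0,0],0],[[0.004,0,0],0],[[0,0,0],0],[[0,0,-0.004],0],[[0,0,-0.008],0]]'

```text
time_s: 10.38
tcp_pos: [0.4763, 0.0193, 0.0435]
ee_rot: [[-1.0, 0.008, -0.002], [0.008, 1.0, -0.001], [0.002, -0.001, -1.0]]
wrist_force: [-0.7, -0.9, -2.4]
gripper_width: 0.507
gripper_force: 29.7
```

Call:
apply_moves --moves '[[[0,0,-0.015],0],[[0,0,-0.02],0],[[0,0,-0.01],0],[[0,0,0],0]]'

```text
time_s: 10.72
tcp_pos: [0.4791, 0.0201, 0.0917]
ee_rot: [[-1.0, 0.007, 0.006], [0.007, 1.0, 0.002], [-0.006, 0.002, -1.0]]
wrist_force: [0.6, 0.4, -1.5]
gripper_width: 0.505
gripper_force: 29.7
```

Call:
apply_moves --moves '[[[-0.01,-0.015,0],0],[[-0.017,-0.027,0],0],[[-0.017,-0.027,0],0],[[-0.017,-0.027,0],0],[[-0.017,-0.027,0],0]]'

```text
time_s: 11.13
tcp_pos: [0.5543, -0.1053, 0.0882]
ee_rot: [[-1.0, 0.007, -0.001], [0.007, 1.0, 0.0], [0.001, 0.0, -1.0]]
wrist_force: [0.0, 0.3, -1.3]
gripper_width: 0.502
gripper_force: 29.7
```

Call:
apply_moves --moves '[[[-0.017,-0.027,0],0],[[-0.017,-0.027,0],0],[[-0.017,-0.027,0],0],[[-0.008,-0.011,0],0],[[0,0,0],0]]'

```text
time_s: 11.55
tcp_pos: [0.6133, -0.1993, 0.0873]
ee_rot: [[-1.0, 0.011, -0.001], [0.011, 1.0, -0.0], [0.001, -0.0, -1.0]]
wrist_force: [0.2, 0.8, -1.3]
gripper_width: 0.505
gripper_force: 29.7
```

Call:
apply_moves --moves '[[[0,0,0.01],0],[[0,0,0.02],0],[[0,0,0.02],0],[[0,0,0.008],0],[[0,0,0],0]]'

```text
time_s: 11.97
tcp_pos: [0.6094, -0.1952, 0.0277]
ee_rot: [[-1.0, 0.007, -0.007], [0.007, 1.0, 0.001], [0.007, 0.001, -1.0]]
wrist_force: [-0.1, -0.2, -1.6]
gripper_width: 0.504
gripper_force: 29.7
```

Call:
apply_moves --moves '[[[0,0,0],0],[[0,0,0.002],0],[[0,0,0],0]]'

```text
time_s: 12.22
tcp_pos: [0.6129, -0.1962, 0.0301]
ee_rot: [[-1.0, 0.007, 0.002], [0.007, 1.0, -0.0], [-0.002, -0.0, -1.0]]
wrist_force: [-0.0, -0.1, -0.4]
gripper_width: 0.502
gripper_force: 29.7
```

Call:
apply_moves --moves '[[[0,0,0.002],0],[[0,0,0.0015],0],[[0,0,0],0]]'

```text
time_s: 12.47
tcp_pos: [0.6122, -0.1964, 0.0256]
ee_rot: [[-1.0, 0.008, 0.0], [0.008, 1.0, 0.0], [-0.0, 0.0, -1.0]]
wrist_force: [0.3, -0.4, -1.8]
gripper_width: 0.508
gripper_force: 29.7
```

Call:
apply_moves --moves '[[[0,0,0.0015],0],[[0,0,0],0]]'

```text
time_s: 12.63
tcp_pos: [0.6125, -0.1965, 0.0243]
ee_rot: [[-1.0, 0.007, 0.001], [0.007, 1.0, -0.0], [-0.001, -0.0, -1.0]]
wrist_force: [-0.1, -0.2, -0.2]
gripper_width: 0.504
gripper_force: 29.7
```

Touching down. Releasing, then lifting clear.

Call:
apply_moves --hand 0.08 --moves '[[[0,0,0.0005],0],[[0,0,0],0],[[0,0,0],0],[[0,0,0],0],[[0,0,0],0]]'

```text
time_s: 13.05
tcp_pos: [0.6123, -0.1964, 0.0236]
ee_rot: [[-1.0, 0.007, 0.0], [0.007, 1.0, -0.0], [-0.0, -0.0, -1.0]]
wrist_force: [-0.2, -0.4, 0.3]
gripper_width: 0.793
gripper_force: 0.0
```

Call:
apply_moves --moves '[[[0,0,-0.01],0],[[0,0,-0.03],0],[[0,0,-0.04],0],[[0.015,0,-0.02],7],[[0.03,-0.005,0],7]]'

```text
time_s: 13.47
tcp_pos: [0.5729, -0.1982, 0.1303]
ee_rot: [[-0.968, 0.252, 0.014], [0.252, 0.968, -0.004], [-0.015, 0.0, -1.0]]
wrist_force: [0.7, 0.8, 0.0]
gripper_width: 0.918
gripper_force: 0.0
```

Call:
apply_moves --moves '[[[0.03,0,0],7],[[0.025,0,0],7],[[0,0,0],0],[[0,0,0],0]]'

```text
time_s: 13.8
tcp_pos: [0.5141, -0.1807, 0.125]
ee_rot: [[-0.88, 0.474, 0.002], [0.474, 0.88, -0.0], [-0.002, 0.001, -1.0]]
wrist_force: [1.2, -0.7, 0.6]
gripper_width: 0.916
gripper_force: 0.0
```

```bash
python3 - <<'E'
from h import *
s=r.sense();print(s["tcp_pos"],s["ee_rot"],s["gripper_width"],s["wrist_force"])
for c in("top","wrist","scene"):
    p=imaging.capture(c)
    for k,z in(("carrier_done",.0),("carrier_next",0),("next_grip",.03)):
        for o in models.place_of(p,k)[:1]: print(c,k,round(o["confidence"],2),onz(p,o["at"],z))
    if c=="wrist":cv2.imwrite("pics/w4.png",p["frame"])
E
```

```text
[ 0.51406904 -0.18069902  0.12499953] [[-8.80288382e-01  4.74435354e-01  1.85991761e-03]
 [ 4.74435514e-01  8.80290178e-01 -3.82151240e-04]
 [-1.81857326e-03  5.46007670e-04 -9.99998197e-01]] 0.9155794312209317 [ 1.15439824 -0.74570141  0.59451616]
wrist carrier_done 0.77 [ 0.61487749 -0.19521217  0.        ]
wrist carrier_next 0.94 [ 0.48432955 -0.24604675  0.        ]
wrist next_grip 0.93 [ 0.48566432 -0.24801275  0.03      ]
scene carrier_done 0.67 [ 0.61446748 -0.19283279  0.        ]
scene carrier_next 0.61 [ 0.48546679 -0.25168637  0.        ]
scene next_grip 0.76 [ 0.4836402 -0.2460181  0.03     ]
```

View pics/w4.png

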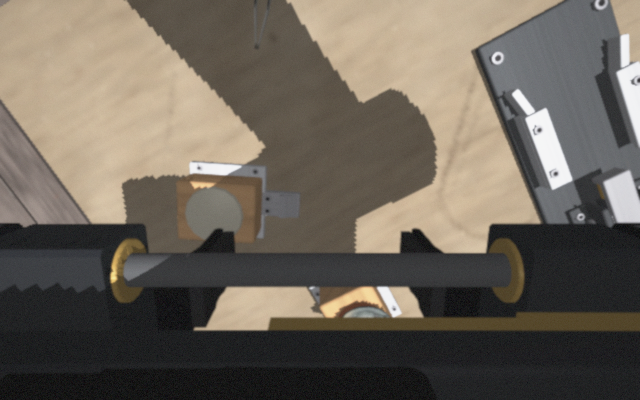

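I turned the wrong way. The blank carrier's tongue points along image right, so its yaw is about 56–57°, and I need about −85° more turn. Rotating here, clear of the post.

Call:
apply_moves --moves '[[[0,0,0],-7.1],[[0,0,0],-7.1],[[0,0,0],-7.1],[[0,0,0],-7.1],[[0,0,0],-7.1]]'

```text
time_s: 14.82
tcp_pos: [0.5145, -0.1808, 0.1235]
ee_rot: [[-0.992, -0.129, -0.0], [-0.129, 0.992, 0.0], [0.0, 0.0, -1.0]]
wrist_force: [-1.0, 0.4, -0.3]
gripper_width: 0.916
gripper_force: 0.0
```

Call:
apply_moves --moves '[[[0,0,0],-7.1],[[0,0,0],-7.1],[[0,0,0],-7.1],[[0,0,0],-7.1],[[0,0,0],-7.1]]'

```text
time_s: 15.23
tcp_pos: [0.5145, -0.1808, 0.1235]
ee_rot: [[-0.732, -0.681, -0.0], [-0.681, 0.732, -0.0], [0.0, 0.0, -1.0]]
wrist_force: [1.0, 0.3, -0.8]
gripper_width: 0.92
gripper_force: 0.0
```

Call:
apply_moves --moves '[[[0,0,0],-7.1],[[0,0,0],-6.9],[[0,0,0],0],[[0,0,0],0]]'

```text
time_s: 15.57
tcp_pos: [0.5145, -0.1808, 0.1235]
ee_rot: [[-0.553, -0.833, -0.0], [-0.833, 0.553, 0.0], [0.0, 0.0, -1.0]]
wrist_force: [0.4, 1.1, 0.7]
gripper_width: 0.917
gripper_force: 0.0
```

```bash
python3 - <<'E'
from h import *
s=r.sense();t=np.array(s["tcp_pos"]);R=np.array(s["ee_rot"])
p=imaging.capture("wrist")
for k,z in(("carrier_next",0),("next_grip",.03)):
    for o in models.place_of(p,k)[:1]:
        X=onz(p,o["at"],z);print(k,round(o["confidence"],2),X,"tool",R.T@(X-t))
o=models.cut_out(p,"carrier_next")[0]
print([round(a*b) for a,b in zip(o["extent"],(640,400,640,400))])
f=p["frame"];cv2.imwrite("pics/w5.png",f)
E
```

```text
carrier_next 0.78 [ 0.48484837 -0.24854352  0.        ] tool [ 0.07284228 -0.01280071  0.12354009]
next_grip 0.91 [ 0.48571277 -0.24865077  0.03      ] tool [ 0.07245349 -0.01357834  0.09354004]
[259, 56, 84, 124]
```

View pics/w5.png

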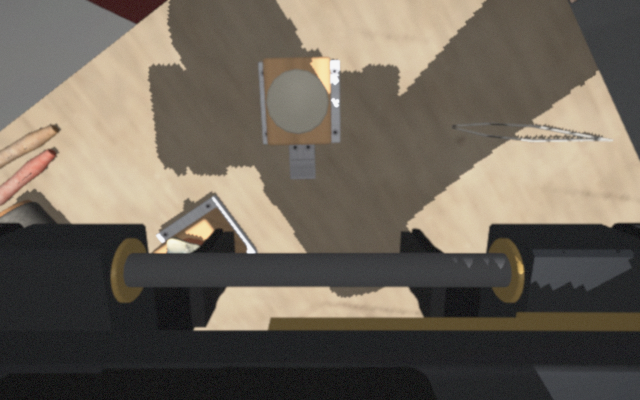

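The carrier is square to the tool within about 1°, block at cols 265–333, tongue pointing down in the image. Moving over it and down.

Call:
apply_moves --moves '[[[0.02,-0.003,0],-1],[[0.025,-0.004,0],0],[[0.0245,-0.006,0.02],0],[[0.003,0,0.03],0],[[0,0,0.03],0]]'

```text
time_s: 16.18
tcp_pos: [0.4865, -0.2503, 0.0437]
ee_rot: [[-0.539, -0.842, 0.003], [-0.842, 0.539, -0.001], [-0.001, -0.003, -1.0]]
wrist_force: [1.2, -0.9, -0.0]
gripper_width: 0.92
gripper_force: 0.0
```

Call:
apply_moves --moves '[[[0,0,0.012],0],[[0,0,0.004],0],[[0,0,0.002],0],[[0,0,0],0]]'

```text
time_s: 16.52
tcp_pos: [0.4869, -0.2489, 0.026]
ee_rot: [[-0.536, -0.844, 0.001], [-0.844, 0.536, -0.0], [-0.0, -0.001, -1.0]]
wrist_force: [0.3, 0.1, -0.4]
gripper_width: 0.922
gripper_force: 0.0
```

```bash
python3 - <<'E'
from h import *
s=r.sense();t=np.array(s["tcp_pos"]);R=np.array(s["ee_rot"]);print(t,R[0],s["wrist_force"])
p=imaging.capture("wrist")
for k,z in(("carrier_next",0),("next_grip",.03)):
    for o in models.place_of(p,k)[:1]:
        X=onz(p,o["at"],z);print(k,round(o["confidence"],2),X,"tool",R.T@(X-t))
cv2.imwrite("pics/w6.png",p["frame"])
E
```

```text
[ 0.48691862 -0.24892054  0.02595672] [-5.36095465e-01 -8.44156969e-01  8.15277804e-04] [ 0.30858288  0.12486224 -0.42686989]
carrier_next 0.8 [ 0.48453294 -0.24732224  0.        ] tool [-6.74132699e-05  2.89398623e-03  2.59541452e-02]
next_grip 0.98 [ 0.48460605 -0.24838143  0.03      ] tool [ 0.00078422  0.00223756 -0.00404537]
```

View pics/w6.png

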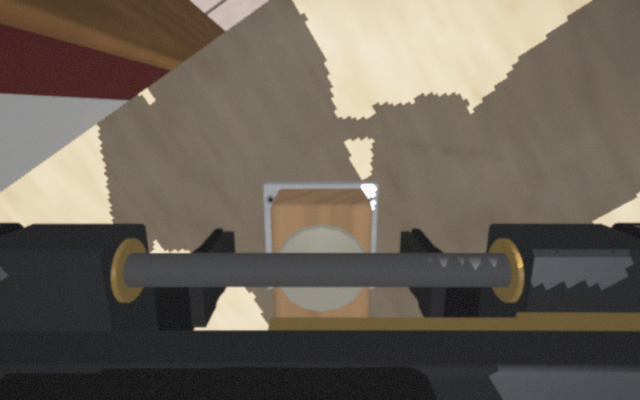

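Block cols 271–371 against a finger centre of about 318: shift about 1.5 mm along +y, then grip and check.

Call:
apply_moves --hand 0.03 --moves '[[[0,0.0015,0.0015],0],[[0,0,0],0],[[0,0,0],0],[[0,0,0],0],[[0,0,0],0]]'

```text
time_s: 17.08
tcp_pos: [0.4851, -0.248, 0.0242]
ee_rot: [[-0.536, -0.844, 0.0], [-0.844, 0.536, -0.0], [-0.0, -0.0, -1.0]]
wrist_force: [0.7, 0.1, -0.4]
gripper_width: 0.628
gripper_force: 0.0
```

Call:
apply_moves --moves '[[[0,0,0],0],[[0,0,0],0],[[0,0,0],0],[[0,0,0],0]]'

```text
time_s: 17.42
tcp_pos: [0.4851, -0.2481, 0.0241]
ee_rot: [[-0.536, -0.844, 0.0], [-0.844, 0.536, -0.0], [-0.0, -0.0, -1.0]]
wrist_force: [-0.3, 0.5, 0.4]
gripper_width: 0.502
gripper_force: 30.0
```

Call:
apply_moves --moves '[[[0,0,-0.01],0],[[0,0,-0.02],0],[[0,0,-0.02],0],[[0,0,-0.01],0],[[0,0,0],0]]'

```text
time_s: 17.83
tcp_pos: [0.4867, -0.2484, 0.0868]
ee_rot: [[-0.536, -0.844, 0.006], [-0.844, 0.536, -0.001], [-0.002, -0.005, -1.0]]
wrist_force: [0.3, -0.4, -2.0]
gripper_width: 0.506
gripper_force: 30.0
```

Held. Next come the rows for turning +58° while moving over to the apron.

```bash
python3 - <<'E'
from h import *
s=r.sense();t=np.array(s["tcp_pos"]);R=np.array(s["ee_rot"]);print(t)
a=np.degrees(np.arctan2(R[1,0],R[0,0]));n=10;end=180-.45;turn=(a-(end-360))/n
d=(np.array([.480,.0197,.10])-t)/n;print(a,turn,d)
for i in range(n):
    th=np.radians(a-turn*i);print(np.round([d[0]*np.cos(th)+d[1]*np.sin(th), d[0]*np.sin(th)-d[1]*np.cos(th)],4) if 0 else np.round([d@[np.cos(th),np.sin(th),0], d@[np.sin(th),-np.cos(th),0],-d[2]],4),round(turn,2))
E
```

```text
[ 0.48669813 -0.24844431  0.08678751]
-122.40243257928162 5.804756742071836 [-0.00066981  0.02681443  0.00132125]
[-0.0223  0.0149 -0.0013] 5.8
[-0.0207  0.0171 -0.0013] 5.8
[-0.0188  0.0191 -0.0013] 5.8
[-0.0168  0.0209 -0.0013] 5.8
[-0.0146  0.0225 -0.0013] 5.8
[-0.0122  0.0239 -0.0013] 5.8
[-0.0098  0.025  -0.0013] 5.8
[-0.0072  0.0258 -0.0013] 5.8
[-0.0045  0.0264 -0.0013] 5.8
[-0.0018  0.0268 -0.0013] 5.8
```

Call:
apply_moves --moves '[[[-0.0223,0.0149,-0.0013],5.8],[[-0.0207,0.0171,-0.0013],5.8],[[-0.0188,0.0191,-0.0013],5.8],[[-0.0168,0.0209,-0.0013],5.8],[[-0.0146,0.0225,-0.0013],5.8]]'

```text
time_s: 18.25
tcp_pos: [0.4806, -0.1128, 0.0896]
ee_rot: [[-0.881, -0.473, -0.002], [-0.473, 0.881, 0.0], [0.002, 0.001, -1.0]]
wrist_force: [0.7, -0.2, -1.3]
gripper_width: 0.501
gripper_force: 30.0
```

Call:
apply_moves --moves '[[[-0.0122,0.0239,-0.0013],5.8],[[-0.0098,0.025,-0.0013],5.8],[[-0.0072,0.0258,-0.0013],5.8],[[-0.0045,0.0264,-0.0013],5.8],[[-0.0018,0.0268,-0.0013],5.85]]'

```text
time_s: 18.67
tcp_pos: [0.4772, 0.0212, 0.0962]
ee_rot: [[-1.0, 0.014, -0.002], [0.014, 1.0, -0.0], [0.002, -0.0, -1.0]]
wrist_force: [0.1, -0.0, -1.8]
gripper_width: 0.502
gripper_force: 30.0
```

Call:
apply_moves --moves '[[[0,0,0],0],[[0,0,0],0],[[0,0,0],0]]'

```text
time_s: 18.92
tcp_pos: [0.4776, 0.0199, 0.0963]
ee_rot: [[-1.0, 0.007, -0.002], [0.007, 1.0, -0.0], [0.002, -0.0, -1.0]]
wrist_force: [-0.3, 0.5, -1.0]
gripper_width: 0.506
gripper_force: 30.0
```

```bash
python3 - <<'E'
from h import *
s=r.sense();t=np.array(s["tcp_pos"]);R=np.array(s["ee_rot"]);print(t,R,s["wrist_force"])
h=t[2]-.0241
for c in("top","wrist"):
    p=imaging.capture(c)
    for k,z in(("carrier_next",h),("next_grip",h+.03),("carrier_done",0),("apron",.008)):
        for o in models.place_of(p,k)[:1]:
            X=onz(p,o["at"],z);print(c,k,round(o["confidence"],2),X)
cv2.imwrite("pics/w7.png",p["frame"])
E
```

```text
[0.477566   0.01992782 0.09630822] [[-9.99971239e-01  7.35159886e-03 -1.86441008e-03]
 [ 7.35239983e-03  9.99972881e-01 -4.23119731e-04]
 [ 1.86124892e-03 -4.36815449e-04 -9.99998172e-01]] [-0.2703563   0.53038144 -1.02986758]
top carrier_done 0.68 [ 0.61563192 -0.20074787  0.        ]
top apron 0.23 [ 0.71548748 -0.27332915  0.008     ]
wrist carrier_next 0.82 [0.47769768 0.01894533 0.07220822]
wrist next_grip 0.87 [0.47922367 0.01866553 0.10220822]
wrist carrier_done 0.49 [0.50497856 0.01903547 0.        ]
```

View pics/w7.png

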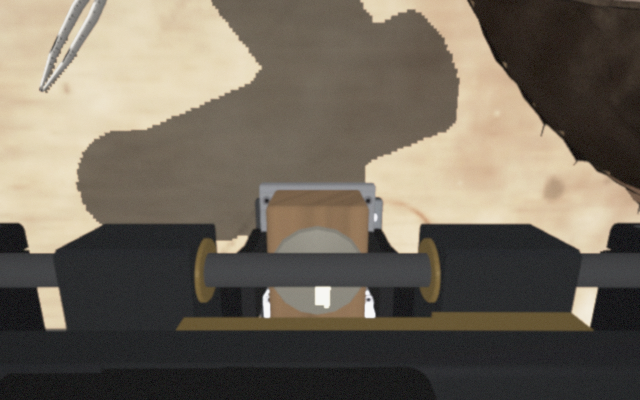

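Carrier is held square over the apron. Lowering it.

Call:
apply_moves --moves '[[[0,0,0.015],0],[[0,0,0.022],0],[[0,0,0.015],0],[[0,0,0.007],0],[[0,0,0],0]]'

```text
time_s: 19.83
tcp_pos: [0.4773, 0.0197, 0.0367]
ee_rot: [[-1.0, 0.008, -0.003], [0.008, 1.0, -0.001], [0.003, -0.001, -1.0]]
wrist_force: [-0.3, 0.4, -1.7]
gripper_width: 0.509
gripper_force: 30.0
```

Call:
apply_moves --moves '[[[0,0,0.001],0],[[0,0,0],0],[[0,0,0],0]]'

```text
time_s: 20.08
tcp_pos: [0.4791, 0.0204, 0.038]
ee_rot: [[-1.0, 0.008, 0.002], [0.008, 1.0, 0.001], [-0.002, 0.001, -1.0]]
wrist_force: [0.1, 0.6, -1.2]
gripper_width: 0.504
gripper_force: 30.0
```

Call:
apply_moves --moves '[[[0,-0.0005,0.003],0],[[0,0,0.002],0],[[0,0,0],0],[[0,0,0],0]]'

```text
time_s: 20.42
tcp_pos: [0.4784, 0.0196, 0.0321]
ee_rot: [[-1.0, 0.008, 0.0], [0.008, 1.0, 0.0], [-0.0, 0.0, -1.0]]
wrist_force: [-0.1, -0.3, -2.0]
gripper_width: 0.5
gripper_force: 30.0
```

Call:
apply_moves --moves '[[[0,0,0.001],0],[[0,0,0],0],[[0,0,0],0]]'

```text
time_s: 20.67
tcp_pos: [0.4791, 0.0197, 0.0321]
ee_rot: [[-1.0, 0.007, 0.002], [0.007, 1.0, 0.0], [-0.002, 0.0, -1.0]]
wrist_force: [-1.1, -1.0, 4.9]
gripper_width: 0.505
gripper_force: 30.0
```

Call:
apply_moves --moves '[[[-0.005,0,-0.0007],0],[[-0.008,0,0],0],[[-0.008,0,0],0],[[0,0,0],0]]'

```text
time_s: 21.0
tcp_pos: [0.5023, 0.0199, 0.0321]
ee_rot: [[-1.0, 0.008, 0.003], [0.008, 1.0, 0.001], [-0.003, 0.001, -1.0]]
wrist_force: [1.7, 0.1, 3.4]
gripper_width: 0.506
gripper_force: 30.0
```

Call:
apply_moves --moves '[[[-0.005,0,0],0],[[-0.006,0,0],0],[[-0.006,0,0],0],[[0,0,0],0]]'

```text
time_s: 21.33
tcp_pos: [0.5183, 0.0195, 0.0321]
ee_rot: [[-1.0, 0.008, 0.002], [0.008, 1.0, 0.0], [-0.002, 0.0, -1.0]]
wrist_force: [0.5, 0.4, 3.2]
gripper_width: 0.505
gripper_force: 30.0
```

Call:
apply_moves --moves '[[[-0.003,0,0],0],[[-0.003,0,0],0],[[-0.003,0,0],0],[[0,0,0],0]]'

```text
time_s: 21.67
tcp_pos: [0.5261, 0.0193, 0.0321]
ee_rot: [[-1.0, 0.008, 0.001], [0.008, 1.0, 0.0], [-0.001, 0.0, -1.0]]
wrist_force: [0.1, -0.7, 5.1]
gripper_width: 0.501
gripper_force: 30.0
```

Call:
apply_moves --moves '[[[-0.002,0,0],0],[[-0.002,0,0],0],[[0,0,0],0]]'

```text
time_s: 21.92
tcp_pos: [0.5296, 0.0192, 0.0321]
ee_rot: [[-1.0, 0.008, 0.001], [0.008, 1.0, 0.0], [-0.001, 0.0, -1.0]]
wrist_force: [-0.4, 0.6, 4.2]
gripper_width: 0.499
gripper_force: 30.0
```

Call:
apply_moves --moves '[[[-0.002,0,0],0],[[-0.002,0,0],0],[[0,0,0],0]]'

```text
time_s: 22.17
tcp_pos: [0.5336, 0.0192, 0.0321]
ee_rot: [[-1.0, 0.008, 0.0], [0.008, 1.0, -0.0], [-0.0, -0.0, -1.0]]
wrist_force: [-0.8, -0.5, 4.9]
gripper_width: 0.503
gripper_force: 30.0
```

Call:
apply_moves --moves '[[[-0.0015,0,0],0],[[-0.0015,0,0],0],[[0,0,0],0]]'

```text
time_s: 22.42
tcp_pos: [0.5364, 0.0191, 0.0321]
ee_rot: [[-1.0, 0.008, 0.0], [0.008, 1.0, -0.0], [-0.0, -0.0, -1.0]]
wrist_force: [-1.2, -0.2, 5.5]
gripper_width: 0.503
gripper_force: 30.0
```

Call:
apply_moves --moves '[[[-0.0015,0,0],0],[[-0.0015,0,0],0],[[0,0,0],0]]'

```text
time_s: 22.67
tcp_pos: [0.5394, 0.0191, 0.0321]
ee_rot: [[-1.0, 0.008, 0.0], [0.008, 1.0, -0.0], [-0.0, -0.0, -1.0]]
wrist_force: [-1.5, -0.7, 5.3]
gripper_width: 0.506
gripper_force: 30.0
```

Call:
apply_moves --moves '[[[-0.0015,0,0],0],[[0,0,0],0]]'

```text
time_s: 22.83
tcp_pos: [0.5409, 0.0191, 0.0321]
ee_rot: [[-1.0, 0.008, 0.0], [0.008, 1.0, -0.0], [-0.0, -0.0, -1.0]]
wrist_force: [-1.1, -0.1, 5.6]
gripper_width: 0.506
gripper_force: 30.0
```

Call:
apply_moves --moves '[[[-0.0015,0,0],0],[[-0.0015,0,0],0],[[0,0,0],0]]'

```text
time_s: 23.08
tcp_pos: [0.544, 0.0191, 0.0321]
ee_rot: [[-1.0, 0.008, 0.0], [0.008, 1.0, -0.0], [-0.0, -0.0, -1.0]]
wrist_force: [-0.4, 0.7, 5.7]
gripper_width: 0.506
gripper_force: 30.0
```

Call:
apply_moves --moves '[[[-0.0015,0,0],0],[[-0.0015,0,0],0],[[0,0,0],0]]'

```text
time_s: 23.33
tcp_pos: [0.5469, 0.019, 0.0321]
ee_rot: [[-1.0, 0.008, 0.0], [0.008, 1.0, -0.0], [-0.0, -0.0, -1.0]]
wrist_force: [-1.0, -0.3, 5.0]
gripper_width: 0.502
gripper_force: 30.0
```

Call:
apply_moves --moves '[[[-0.0015,0,0],0],[[0,0,0],0]]'

```text
time_s: 23.5
tcp_pos: [0.5477, 0.0189, 0.0321]
ee_rot: [[-1.0, 0.008, -0.001], [0.008, 1.0, -0.0], [0.001, -0.0, -1.0]]
wrist_force: [-2.0, 0.0, 6.9]
gripper_width: 0.507
gripper_force: 30.0
```

Resistance begins. Continuing in small steps.

Call:
apply_moves --moves '[[[-0.0015,0,0],0],[[-0.0015,0,0],0],[[0,0,0],0]]'

```text
time_s: 23.75
tcp_pos: [0.5504, 0.0188, 0.0321]
ee_rot: [[-1.0, 0.008, -0.002], [0.008, 1.0, -0.0], [0.002, -0.0, -1.0]]
wrist_force: [-3.4, -0.3, 7.9]
gripper_width: 0.501
gripper_force: 30.0
```

Call:
apply_moves --moves '[[[-0.0015,0,0],0],[[-0.0015,0,0],0],[[0,0,0],0]]'

```text
time_s: 24.0
tcp_pos: [0.5517, 0.0186, 0.0321]
ee_rot: [[-1.0, 0.009, -0.005], [0.009, 1.0, -0.001], [0.005, -0.001, -1.0]]
wrist_force: [-6.8, 1.2, 10.9]
gripper_width: 0.502
gripper_force: 30.0
```

Call:
apply_moves --moves '[[[-0.0015,0,0],0],[[-0.0015,0,0],0],[[0,0,0],0]]'

```text
time_s: 24.25
tcp_pos: [0.5541, 0.0186, 0.0321]
ee_rot: [[-1.0, 0.009, -0.006], [0.009, 1.0, -0.001], [0.006, -0.001, -1.0]]
wrist_force: [-9.1, 2.2, 12.3]
gripper_width: 0.503
gripper_force: 30.0
```

Call:
apply_moves --moves '[[[-0.001,0,-0.001],0],[[-0.001,0,-0.0005],0],[[0,0,0],0]]'

```text
time_s: 24.5
tcp_pos: [0.5549, 0.0186, 0.0323]
ee_rot: [[-1.0, 0.009, -0.009], [0.009, 1.0, -0.001], [0.009, -0.001, -1.0]]
wrist_force: [-7.9, 3.3, 7.6]
gripper_width: 0.502
gripper_force: 30.0
```

Call:
apply_moves --moves '[[[-0.001,0,-0.0003],0],[[-0.001,0,0],0],[[0,0,0],0]]'

```text
time_s: 24.75
tcp_pos: [0.5565, 0.0186, 0.0323]
ee_rot: [[-1.0, 0.01, -0.01], [0.01, 1.0, -0.001], [0.01, -0.001, -1.0]]
wrist_force: [-8.9, 2.7, 6.8]
gripper_width: 0.503
gripper_force: 30.0
```

Call:
apply_moves --moves '[[[-0.001,0,0],0],[[0,0,0],0]]'

```text
time_s: 24.92
tcp_pos: [0.5577, 0.0186, 0.0323]
ee_rot: [[-1.0, 0.009, -0.009], [0.009, 1.0, -0.001], [0.009, -0.001, -1.0]]
wrist_force: [-7.3, 1.4, 4.8]
gripper_width: 0.502
gripper_force: 30.0
```

Call:
apply_moves --moves '[[[-0.001,0,0.0003],0],[[-0.001,0,0],0],[[0,0,0],0]]'

```text
time_s: 25.17
tcp_pos: [0.5599, 0.0186, 0.0323]
ee_rot: [[-1.0, 0.009, -0.009], [0.009, 1.0, -0.001], [0.009, -0.001, -1.0]]
wrist_force: [-7.8, 2.4, 7.1]
gripper_width: 0.5
gripper_force: 30.0
```

Call:
apply_moves --moves '[[[-0.001,0,0],0],[[0,0,0],0]]'

```text
time_s: 25.33
tcp_pos: [0.5609, 0.0186, 0.0323]
ee_rot: [[-1.0, 0.009, -0.009], [0.009, 1.0, -0.001], [0.009, -0.001, -1.0]]
wrist_force: [-7.0, 2.3, 6.6]
gripper_width: 0.505
gripper_force: 30.0
```

Call:
apply_moves --moves '[[[-0.001,0,0],0],[[0,0,0],0]]'

```text
time_s: 25.5
tcp_pos: [0.5619, 0.0186, 0.0323]
ee_rot: [[-1.0, 0.009, -0.009], [0.009, 1.0, -0.001], [0.009, -0.001, -1.0]]
wrist_force: [-7.0, 2.9, 6.7]
gripper_width: 0.502
gripper_force: 30.0
```

Call:
apply_moves --moves '[[[-0.001,0,0],0],[[0,0,0],0]]'

```text
time_s: 25.67
tcp_pos: [0.5628, 0.0185, 0.0323]
ee_rot: [[-1.0, 0.009, -0.009], [0.009, 1.0, -0.001], [0.009, -0.001, -1.0]]
wrist_force: [-8.5, 2.4, 7.5]
gripper_width: 0.503
gripper_force: 30.0
```

Call:
apply_moves --moves '[[[-0.001,0,0],0],[[0,0,0],0]]'

```text
time_s: 25.83
tcp_pos: [0.5643, 0.0185, 0.0323]
ee_rot: [[-1.0, 0.009, -0.008], [0.009, 1.0, -0.001], [0.008, -0.001, -1.0]]
wrist_force: [-7.0, 1.0, 6.2]
gripper_width: 0.499
gripper_force: 30.0
```

Call:
apply_moves --moves '[[[-0.0007,0,0],0],[[0,0,0],0]]'

```text
time_s: 26.0
tcp_pos: [0.5651, 0.0185, 0.0322]
ee_rot: [[-1.0, 0.009, -0.008], [0.009, 1.0, -0.001], [0.008, -0.001, -1.0]]
wrist_force: [-6.9, 1.7, 5.1]
gripper_width: 0.502
gripper_force: 30.0
```

Call:
apply_moves --moves '[[[-0.0007,0,0],0],[[0,0,0],0]]'

```text
time_s: 26.17
tcp_pos: [0.5655, 0.0185, 0.0323]
ee_rot: [[-1.0, 0.009, -0.009], [0.009, 1.0, -0.001], [0.009, -0.001, -1.0]]
wrist_force: [-8.0, 2.4, 6.7]
gripper_width: 0.5
gripper_force: 30.0
```

Testing the latch with a gentle pull back.

Call:
apply_moves --moves '[[[0.0015,0,0],0],[[0.0015,0,0],0],[[0,0,0],0]]'

```text
time_s: 26.42
tcp_pos: [0.5642, 0.0186, 0.0323]
ee_rot: [[-1.0, 0.009, -0.005], [0.009, 1.0, -0.001], [0.005, -0.001, -1.0]]
wrist_force: [-5.0, 1.3, 2.2]
gripper_width: 0.502
gripper_force: 30.0
```

Call:
apply_moves --moves '[[[0.0015,0,0],0],[[0.0015,0,0],0],[[0,0,0],0]]'

```text
time_s: 26.67
tcp_pos: [0.5629, 0.0186, 0.0325]
ee_rot: [[-1.0, 0.009, -0.002], [0.009, 1.0, -0.0], [0.002, -0.0, -1.0]]
wrist_force: [-2.9, -0.8, -2.6]
gripper_width: 0.502
gripper_force: 30.0
```

Call:
apply_moves --moves '[[[0.001,0,0.0007],0],[[0.001,0,0],0],[[0,0,0],0]]'

```text
time_s: 26.92
tcp_pos: [0.5628, 0.019, 0.0326]
ee_rot: [[-1.0, 0.008, 0.002], [0.008, 1.0, 0.0], [-0.002, 0.0, -1.0]]
wrist_force: [0.6, -1.2, -3.0]
gripper_width: 0.501
gripper_force: 30.0
```

Call:
apply_moves --moves '[[[0.001,0,0],0],[[0.001,0,0],0],[[0,0,0],0]]'

```text
time_s: 27.17
tcp_pos: [0.5626, 0.0195, 0.0333]
ee_rot: [[-1.0, 0.008, 0.006], [0.008, 1.0, 0.001], [-0.006, 0.001, -1.0]]
wrist_force: [5.9, -1.3, -5.8]
gripper_width: 0.502
gripper_force: 30.0
```

It holds at x = 0.5627 against a 6 N pull, so it is latched. Relaxing the pull and releasing.

Call:
apply_moves --moves '[[[-0.001,0,0.0005],0],[[-0.001,0,0.0007],0],[[0,0,0],0]]'

```text
time_s: 27.42
tcp_pos: [0.5627, 0.0193, 0.0321]
ee_rot: [[-1.0, 0.008, 0.002], [0.008, 1.0, 0.0], [-0.002, 0.0, -1.0]]
wrist_force: [2.2, 0.2, 1.3]
gripper_width: 0.501
gripper_force: 30.0
```

Call:
apply_moves --hand 0.075 --moves '[[[0,0,0],0],[[0,0,0],0],[[0,0,0],0],[[0,0,0],0],[[0,0,0],0]]'

```text
time_s: 27.83
tcp_pos: [0.5614, 0.0189, 0.0312]
ee_rot: [[-1.0, 0.008, -0.001], [0.008, 1.0, -0.0], [0.001, -0.0, -1.0]]
wrist_force: [0.5, -0.0, 0.1]
gripper_width: 0.794
gripper_force: 0.0
```

Call:
apply_moves --moves '[[[0,0,-0.005],0],[[0,0,-0.02],0],[[0,0,-0.03],0],[[0.01,0,-0.03],0],[[0.03,0,-0.02],0]]'

```text
time_s: 28.25
tcp_pos: [0.5258, 0.0198, 0.1394]
ee_rot: [[-1.0, 0.008, 0.007], [0.008, 1.0, 0.0], [-0.007, 0.0, -1.0]]
wrist_force: [0.0, 0.5, 0.7]
gripper_width: 0.86
gripper_force: 0.0
```

Call:
apply_moves --moves '[[[0.04,0,0],0],[[0.04,0,0],0],[[0.03,0,0],0],[[0,0,0],0],[[0,0,0],0]]'

```text
time_s: 28.67
tcp_pos: [0.4107, 0.02, 0.1372]
ee_rot: [[-1.0, 0.007, 0.002], [0.007, 1.0, 0.001], [-0.002, 0.001, -1.0]]
wrist_force: [0.1, 0.1, 0.5]
gripper_width: 0.861
gripper_force: 0.0
```

```bash
python3 - <<'E'
from h import *
s=r.sense();print(s["tcp_pos"],s["wrist_force"],s["gripper_width"])
for c in("scene","top"):
    p=imaging.capture(c)
    for k,z in(("carrier_next",.008),("next_grip",.038),("carrier_done",0),("hook",.017),("pad_top",.0335),("glue_bottle",0),("polish_bar",0),("cork_drum",0)):
        for o in models.place_of(p,k)[:1]:print(c,k,round(o["confidence"],2),onz(p,o["at"],z))
    if c=="scene": S=p["frame"][170:270,200:420]
    else: T=p["frame"][130:270,220:400]
cv2.imwrite("pics/end.png",np.vstack([cv2.resize(S,(660,300),interpolation=2),cv2.resize(T,(660,300*0+290),interpolation=2)]))
E
```

```text
[0.41065184 0.02001288 0.13723612] [0.06681267 0.14212264 0.54108501] 0.860552396218219
scene carrier_next 0.8 [0.55209978 0.0161927  0.008     ]
scene next_grip 0.96 [0.5624745  0.02310576 0.038     ]
scene carrier_done 0.74 [ 0.6058546  -0.20183165  0.        ]
scene hook 0.73 [0.58924771 0.00975337 0.017     ]
scene pad_top 0.45 [0.6669989  0.02018394 0.0335    ]
scene glue_bottle 0.66 [ 0.74109403 -0.18129197  0.        ]
scene polish_bar 0.79 [ 0.74992535 -0.00992606  0.        ]
scene cork_drum 0.84 [ 0.7195914  -0.28252084  0.        ]
top carrier_next 0.94 [0.55704412 0.02417461 0.008     ]
top next_grip 0.7 [0.56185252 0.01765104 0.038     ]
top carrier_done 0.61 [ 0.60970894 -0.20280699  0.        ]
top hook 0.57 [ 0.73149874 -0.18676728  0.017     ]
top pad_top 0.53 [0.672559   0.02245994 0.0335    ]
top glue_bottle 0.7 [0.61371592 0.02133124 0.        ]
top polish_bar 0.7 [ 0.74613209 -0.00435432  0.        ]
```

View pics/end.png

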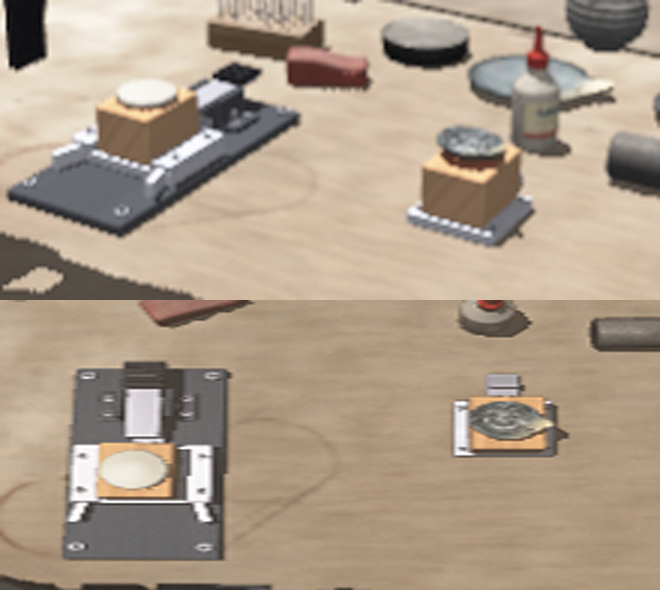

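The blank carrier sits home in the rails (next_grip x ≈ 0.562) and was not ejected. The finished carrier stands upright at about (0.61, -0.20), and the bystanders are where they were.

```bash
python3 -c "
from station import r
print(r.finish_job())"
```

```text
the job is handed in; nothing more can be done
None
```

The job is handed in, with no verdict returned: the blank carrier is latched in the rails (it held against a 6 N pull), and the finished carrier stands upright on the bench at about (0.61, -0.20), clear of the fixture.

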